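Pin the leaf of a drill jig and tug-test the pin

ROBOT

A 6-joint arm with a two-finger parallel gripper is mounted at the origin on a cart in front of the work surface, level with it; the furniture and walls round the work are solid. World frame = base frame: x ahead of the robot, y to its left, z up, the work surface at z = 0. Lengths are in mm, angles in rad, forces in N, time in s.
With the tool pointing down it reaches from about 400 to 925 mm from the base axis. Payload 3.4 kg.
Tool frame: the origin (TCP) lies midway between the tips of the shut fingers; the grasp point (between the pads) lies 19 mm behind it (grip_depth is the distance from the TCP to the grasp point, in mm); z points along the fingers, y is the line along which they close (so a half turn about z gives the same grasp; the last joint's range is limited). The gripper opens to 85 mm and grips with 20 to 120 N. Pads are 22 mm wide; open, the fingers measure 114 mm over their backs; the gripper's body (76 mm by 85 mm) begins 54 mm behind the grasp point. The pads swing forward as they close: fully open they stand 13 mm farther back than shut.
Start: joints at [1.254, 0.307, 1.506, -0, 1.328, -0.073], TCP at [138.824, 557.996, 231.305] pointing down, gripper open.
Joint ranges: [-3.12, 3.12], [-1.05, 2.28], [0.14, 2.33], [-1.42, 4.57], [0.1, 2.73], [-2.68, 2.68]. Speed limits (rad/s): [2.57, 2.57, 3.14, 3.14, 3.14, 3.14].

INTERFACE

Orientations are given as a rotation vector (axis times angle).
In Python, from plant import * gives the robot as it stands.
- The arm moves only by the shell command python3 -m jog 'ROWS' [FORCE]. ROWS is a JSON object whose one key "increments" holds a list that holds one entry, the list of rows, each a list of 5 numbers: the shift along the tool's x, y, z in mm, then the turn about the tool's z in rad, then the opening, from 0 (shut) to 1 (fully open). A call has 1 to 5 rows; each row shifts and turns the commanded pose from where the row before left it, along the tool's axes as they then stand; what a row does not reach is not made up. A row lasts 1/12 s, in which the tool goes at most 41.7 mm and 7.16 degrees, less where a joint would pass 70% of its speed; a pose out of reach is approached as far as the arm can. A call is refused whole if a number of a shift passes 41.7 or a number of a turn 0.125, either way. A call with a gripper value outside its range is refused whole. The fingers move at their own pace and stop on an object; FORCE is the grip in N (left out, the last holds). Time passes only in rows, so rows that do not move let the fingers close. It gives the time, the measured TCP pose, the force, the opening and the grip force at its end, in the units of the state.
- read_state(): the state, without advancing time (a new reading comes with each control period).
- snapshot(name): name is "scene" or "top" or "wrist"; returns (picture, depth): 400x640x3 uint8, red, green, blue; 400x640 float32, mm along the optical axis (not along the pixel's ray), 0 where there is no reading.
- camera_info(name): a dict with "fx", "fy", "cx", "cy" (pixels), "k1" (the pictures are not rectified: a ray, as slopes to the right and down, at radius r is drawn at 1 + k1 r^2 times it, then the intrinsics apply), "xyz" and "attitude" of the camera in the world; the wrist camera has in their place "mount" (4x4, takes a point from camera to tool coordinates, whose origin is the TCP and whose axes are the flange's). Camera axes: x right, y down, z forward; pixel columns grow to the right and rows downward; lengths in mm; the calibration is good to about 2 mm. A picture is of the moment at which its call begins: read the wrist's pose just before it. camera_info takes no time and is no camera call.
- sign_off(): hands the job in; it is judged then, once.
The state is a dict: "time_s": time; "qpos": joint angles; "joint_velocities": joint speeds; "tau": joint torques, N m; "tcp_pos": TCP position; "eef_rot": TCP orientation; "contact_force": force on the tool from outside, world axes, zero at the start; "wrist_torque": the same for the moment, N m; "width": opening from 0.0 (shut) to 1.0 (fully open); "gripper_force": force on a finger pad.
Only numpy, scipy, OpenCV 4.12 (cv2) and the standard library are available. Lean on these libraries where they do the work, as an engineer would, in place of code of your own. Each camera call takes 0.05 s, during which the arm holds its last target. There are 200 camera calls.

TASK

Swing the leaf of the drill jig down onto its post, then push the locking pin from the wooden block through the lug into the post until its collar is fully home on the leaf and the spring catch in the post has caught it. Then prove that it is retained: pull it straight up against the catch with a steady 12 N or so for half a second, never harder than 18 N, which would strain the catch. Leave the pin home and let go of it, and do not disturb the other things.

Things in the scene. Friction and masses are not known exactly. Their poses are not given: they have to be found in the camera images.
- jig: leaf drill jig screwed to the bench: dark steel base 120x124x20 mm, dowelled nest holding a timber block, and at its front a steel post 36x34 mm, 41 mm high, with the pin hole. Origin on the bench under the nest; x points from post to hinge (away from the robot), z up. Post axis at x = -63 mm, y = 0; the catch's plate and pull knob stick 21 mm out of the post's front at z = 21 to 25 mm
- leaf_angle (a joint): angle of the aluminium leaf: 0 = down, lug lying on the post; grows as it opens upward, to 1.7 rad. The hinge is stiff enough to hold the leaf where it is left above about 1 rad; nearly down it falls by its own weight
- leaf: aluminium leaf 10 mm thick with two drill bushings; origin on the hinge axis, its x and y along those of the jig when down. Plate 84 mm wide, narrowing to the lug: 38 mm wide (along y), 44 mm long, with the 20.5 mm pin hole; the lug runs from 19 mm beyond the hole's axis to 25 mm behind it
- hinge_axis (a point): point on the hinge axis (the jig's y direction), 62 mm behind the jig's origin and 46 mm above the bench
- lug (a point): centre of the leaf's pin hole at mid thickness, 125 mm from the hinge axis; it moves with the leaf. Leaf down: 46 mm above the bench
- home_mark (a point): fixed point on the axis of the post's hole, 51 mm above the bench: where the underside centre of the pin's collar is when the leaf is down and the pin fully home. The hole below is 19 mm wide, vertical, 39 mm deep from the post's top
- locking_pin: steel pin, about 160 g, upright in the wooden block, the taller of the two. Origin: centre of the underside of its collar, z up along the pin. Below: shank 18 mm across, 48 mm long, with a groove (10 mm core) 21 to 34.5 mm below the collar, flat at its lower end, and a nose that tapers to 9 mm over the last 9 mm. Above: collar 30 mm across, 5 mm high, then a ringed grip 24 mm across up to 46 mm
- pin_grip (a point): point on the pin's axis 26 mm above the collar's underside, the middle of its ringed grip
- catch: spring catch in the post's front (origin on the post's axis, 17 to 21 mm above the bench, never the same). Inside, unseen, a sprung bolt, bevelled above, flat below, stands into the hole. Pushing the pin past it takes under 10 N; it snaps into the groove. Pulled up, the pin has 0.5 to 4.5 mm of end play, then its shoulder meets the flat of the bolt and the force climbs by 10 to 20 N per mm
- pin_block: wooden block 50x130x54 mm with two vertical holes 20 mm wide, at y = -42.5 and +42.5 mm, a pin standing in each. Origin under its centre
- slip_pin: shorter plain pin with a flat disc head 28 mm across and 12 mm high, in the other hole of the block; not needed, leave it in place. Origin at the centre of the head's underside
- workpiece: timber block 60x90x20 mm held in the nest under the leaf; origin under its centre
- drill: twist drill lying on the bench left of the jig, 150 mm long; leave it alone
- pencil: flat carpenter's pencil lying on the bench near its front edge, left of the jig; leave it alone
- tape_roll: roll of masking tape 101 mm across, 25 mm high, left behind the jig
Things that resemble listed ones, but are neither listed nor needed, are in the scene too. There is more than one size of the locking_pin; the one meant has the size given above.

How it is judged:
By the outcome, as a careful person would: the job done as asked, in the order asked, and still so for the second after the job is handed in, with the robot touching nothing.
It also fails if it takes over 67 s, if anything falls off the work surface, if the arm or the gripper's body presses on something with over 40 N, if the wrist force passes 120 N, or if a joint passes its speed limit or range.

## Working session

There is one attempt and no reset: what is moved stays moved. The work goes in short steps, Python scripts to look and compute and a shell command to move; the robot and the scene stay as the last step left them, time stands still between calls to the robot, and variables do not carry over. Pictures are saved under pics/ and viewed, at most 10 in all, crops included, and the job is handed in when it is done.

```bash
ls; mkdir -p pics; cat > h.py <<'E'
from plant import *
import numpy as np, cv2
from scipy.spatial.transform import Rotation as R
def save(n,name):
    s=read_state(); p,d=snapshot(n); cv2.imwrite(f'pics/{name}.png',p[:,:,::-1]); np.savez(f'pics/{name}.npz',p=p,d=d,tp=s['tcp_pos'],er=s['eef_rot']); return p,d
def ray(n,u,v):
    c=camera_info(n); K=np.array([[c['fx'],0,c['cx']],[0,c['fy'],c['cy']],[0,0,1]])
    return cv2.undistortPoints(np.array([[[u,v]]],float),K,np.array([c['k1'],0,0,0,0.]))[0,0]
def camT(n,z=None):
    c=camera_info(n)
    if 'mount' in c:
        T=np.eye(4);T[:3,:3]=R.from_rotvec(z['er']).as_matrix();T[:3,3]=z['tp'];return T@np.array(c['mount'])
    T=np.eye(4);a=np.array(c['attitude']);T[:3,:3]=a if a.shape==(3,3) else R.from_rotvec(a).as_matrix();T[:3,3]=c['xyz'];return T
def pt(n,name,u,v,h=None):
    z=np.load(f'pics/{name}.npz');x,y=ray(n,u,v);T=camT(n,z)
    if h is None: d=float(z['d'][int(round(v)),int(round(u))])
    else:
        r=T[:3,:3]@[x,y,1]; d=(h-T[2,3])/r[2]
    return np.round(T[:3,:3]@[x*d,y*d,d]+T[:3,3],1)
E
python3 - <<'E'
from h import *
for n in('scene','top','wrist'): print(camera_info(n))
print(read_state())
save('scene','s0');save('top','t0')
E
```

```text
pics
{'fx': 483.08924027621794, 'fy': 483.08924027621794, 'cx': 323.73459438105704, 'cy': 202.64062502852082, 'k1': -0.005996612274407122, 'xyz': array([-207.78597225, -748.73026635,  719.21362885]), 'attitude': array([-1.98372437,  0.86576454, -0.48730087])}
{'fx': 475.7321264097622, 'fy': 475.7321264097622, 'cx': 316.2428765659665, 'cy': 199.41012409707184, 'k1': -0.12902559046022302, 'xyz': array([ 240.81177304,  -36.12873458, 1514.93102933]), 'attitude': array([-2.14638085,  2.08755305, -0.2178494 ])}
{'fx': 307.8031109944481, 'fy': 307.8031109944481, 'cx': 320.93504664070906, 'cy': 198.206209348275, 'k1': 0.01809089306414547, 'mount': array([[-4.57501098e-04, -9.48471032e-01, -3.16863524e-01,
         8.14389455e+01],
       [ 9.99999610e-01, -1.94415808e-04, -8.61895223e-04,
        -7.16701113e-01],
       [ 7.55879373e-04, -3.16863795e-01,  9.48470750e-01,
        -1.43013484e+02],
       [ 0.00000000e+00,  0.00000000e+00,  0.00000000e+00,
         1.00000000e+00]])}
{'time_s': 0.0, 'qpos': array([ 1.25353734e+00,  3.07573173e-01,  1.50767600e+00,  8.90830055e-06,
        1.32839132e+00, -7.34944190e-02]), 'joint_velocities': array([-0.00102542, -0.00060876, -0.00279899, -0.00146849,  0.00146709,
       -0.00049684]), 'tau': array([-8.64411541e-04, -4.57556212e+01, -2.51914412e+01,  4.75731831e-04,
        1.31124014e-02, -1.81955038e-07]), 'tcp_pos': array([138.58032201, 557.33297864, 230.37995223]), 'eef_rot': array([-0.38191095, -3.11788188,  0.0031525 ]), 'contact_force': array([ 0.13715701,  0.28961642, -0.43492762]), 'wrist_torque': array([ 0.00302943, -0.01836881, -0.0188673 ]), 'gripper_force': 0.0, 'width': 1.002607431659394}
```

View pics/s0.png

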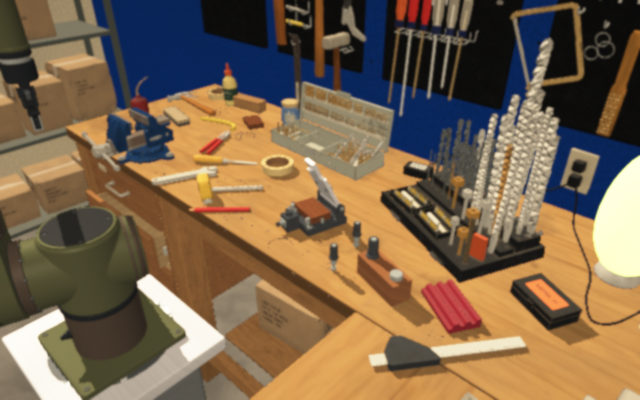

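View pics/t0.png

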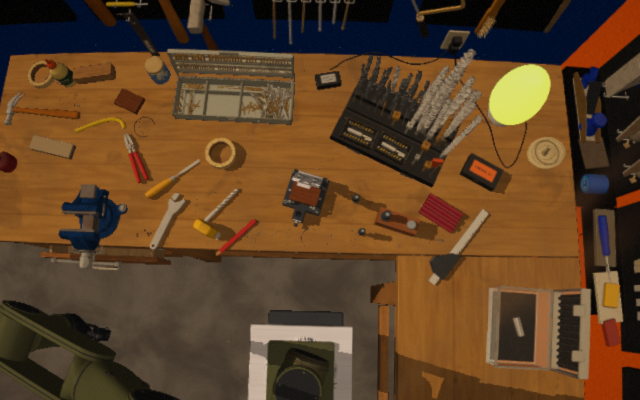

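The scene shows the jig at (315,212), with its leaf open at (322,183). The wooden block is at (385,275), carrying a tall pin (373,248) and a disc-headed pin (397,275). Two similar loose pins stand at (334,255) and (356,235). In the top view the jig is at (303,195) and the block at (397,221). The candidates for the locking pin are those two loose pins (top 362,231 and 356,198), the slip pin, and the tall one in the block (top 385,216). I choose the tall one in the block and will check it in a crop.

```bash
python3 - <<'E'
from h import *
a=np.load('pics/s0.npz')['p'][145:305,270:430];b=np.load('pics/t0.npz')['p'][160:250,270:430]
a=cv2.resize(a,(600,600),interpolation=2);
cv2.imwrite('pics/c1.png',a[:,:,::-1])
b=cv2.resize(b,(800,450),interpolation=2);cv2.imwrite('pics/c2.png',b[:,:,::-1])
for u,v in[(373,240),(372,237),(397,273),(334,246),(356,225),(310,165),(318,170),(335,205)]:print('s',u,v,pt('scene','s0',u,v))
for u,v in[(385,216),(411,224),(362,231),(356,198),(303,195),(299,218)]:print('t',u,v,pt('top','t0',u,v))
E
```

```text
s 373 240 [ 486.8 -255.2  101.9]
s 372 237 [ 492.7 -247.8  103.2]
s 397 273 [ 467.4 -335.6   67.7]
s 334 246 [ 443.5 -181.6   71.9]
s 356 225 [ 539.5 -165.8   73. ]
s 310 165 [552.6  -3.1 170. ]
s 318 170 [563.6 -19.8 157.8]
s 335 205 [599.9 -46.3  50.2]
t 385 216 [ 484.2 -246.8  100.9]
t 411 224 [ 468.3 -334.5   58.9]
t 362 231 [ 441.  -180.5   69.4]
t 356 198 [ 543.4 -160.8   71.5]
t 303 195 [554.9   4.7  40.2]
t 299 218 [480.4  14.8  42.3]
```

View pics/c1.png

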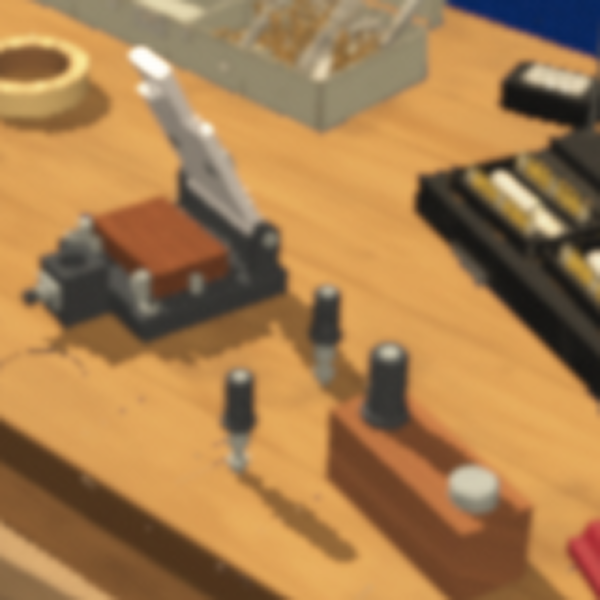

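View pics/c2.png

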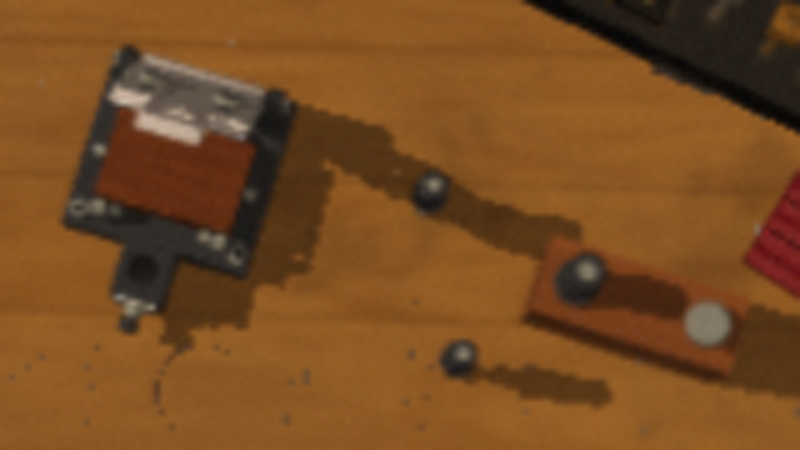

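The enlarged scene crop confirms it. The pin in the block at crop (388,385) is the thick one with a collar and 24 mm ringed grip, and its top is at z≈101 (54+46). The loose pins are smaller decoys, and the slip pin is the disc at (473,487). In the top crop the post hole is at (143,265), the hinge ends are at (125,52) and (280,100), the knob is at (128,322), and the lug end edge runs (135,115)–(205,140).

```bash
python3 - <<'E'
from h import *
f=lambda u,v,h:pt('top','t0',270+(u-2)/5,160+(v-2)/5,h)
ph=f(143,265,41);h1=f(125,52,50);h2=f(280,100,50);kn=f(128,322,23)
n1=f(66,222,20);n2=f(247,275,20)
l1=f(135,118,170);l2=f(205,140,170)
print(ph,h1,h2,kn,n1,n2,l1,l2)
print('pin',f(586,272,100),'slip',f(708,323,66))
hm=(h1+h2)/2;d=hm-ph;print('yaw',np.arctan2(d[1],d[0]),np.hypot(*d[:2]))
e=h2-h1;print('yaw hinge',np.arctan2(e[0],-e[1]));e=n2-n1;print(np.arctan2(e[0],-e[1]))
# leaf cloud
z=np.load('pics/s0.npz');P=[pt('scene','s0',u,v) for u in range(303,345) for v in range(155,205) if z['d'][v,u]>0]
P=np.array(P);P=P[(P[:,2]>60)&(np.hypot(P[:,0]-580,P[:,1])<100)];print(len(P),P[P[:,2].argsort()][-6:])
yaw=np.arctan2(d[1],d[0]);ux=np.array([np.cos(yaw),np.sin(yaw)])
q=(P[:,:2]-ph[:2])@ux-125
ang=np.arctan2(P[:,2]-46,-q);print(np.percentile(ang,[5,25,50,75,95]),np.hypot(P[:,2]-46,q).max())
E
```

```text
[497.7  18.   41. ] [633.4  33.9  50. ] [604.7 -65.5  50. ] [463.9  26.9  23. ] [527.9  69.   20. ] [496.8 -47.8  20. ] [561.8  20.9 170. ] [549.8 -20.2 170. ]
pin [ 490.6 -252.4  100. ] slip [ 466.6 -333.7   66. ]
yaw -0.27164799329920725 125.96929189290536
yaw hinge -0.28108775586989865
-0.2602293369788867Traceback (most recent call last):
  File "<stdin>", line 11, in <module>
  File "h.py", line 15, in pt
    z=np.load(f'pics/{name}.npz');x,y=ray(n,u,v);T=camT(n,z)
                                                   ~~~~^^^^^
  File "h.py", line 10, in camT
    c=camera_info(n)
ValueError: time passes only in moves, steps and waits
```

The geometry is consistent: the post-to-hinge distance measures 126 against 125 mm, the yaw is about -0.27, and the leaf angle is about 1.1 rad. I'm moving above and behind the leaf with the fingers shut.

```bash
sed -i 's/^def ray/import functools\ncamera_info=functools.lru_cache(camera_info)\ndef ray/' h.py
python3 -m jog '{"increments":[[[-15,-11,0,0.03,0],[-29,-22,0,0,0],[-29,-22,0,0,0],[-29,-22,0,0,0],[-29,-22,0,0,0]]]}' 40
python3 -m jog '{"increments":[[[-29,-22,0,0,0],[-29,-22,0,0,0],[-29,-22,0,0,0],[-29,-22,0,0,0],[-29,-22,0,0,0]]]}'
python3 -m jog '{"increments":[[[-29,-22,0,0,0],[-29,-22,0,0,0],[-29,-22,0,0,0],[-29,-22,0,0,0],[-29,-22,0,0,0]]]}'
python3 -m jog '{"increments":[[[-29,-22,0,0,0],[-29,-22,0,0,0],[-29,-22,0,0,0],[-15,-11,0,0,0],[0,0,0,0,0]]]}'
```

```text
time_s: 0.52
tcp_pos: [238.9, 426.0, 230.8]
eef_rot: [-0.427, -3.112, 0.002]
contact_force: [1.1, -0.3, 0.3]
width: 0.296
gripper_force: 0.0
time_s: 0.93
tcp_pos: [348.8, 280.8, 231.1]
eef_rot: [-0.428, -3.112, 0.0]
contact_force: [1.1, 1.0, -0.6]
width: 0.0
gripper_force: 0.0
time_s: 1.35
tcp_pos: [458.7, 135.7, 231.1]
eef_rot: [-0.429, -3.112, 0.0]
contact_force: [0.3, 0.4, -0.9]
width: -0.0
gripper_force: 0.0
time_s: 1.77
tcp_pos: [538.5, 32.2, 230.8]
eef_rot: [0.435, 3.11, -0.002]
contact_force: [0.2, 0.6, -0.1]
width: 0.004
gripper_force: 0.0
```

```bash
python3 - <<'E'
from h import *
p,d=save('wrist','w1')
E
```

```text
(no output)
```

View pics/w1.png

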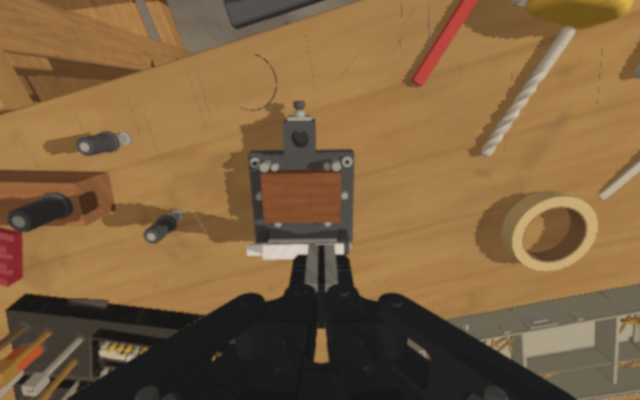

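The wrist view shows the post hole at (301,139), the base's front corners at (249,153) and (355,151), and the locking pin's top at (25,215). The leaf is edge-on below the fingertips.

```bash
python3 - <<'E'
from h import *
f=lambda u,v,h:pt('wrist','w1',u,v,h)
for a in[(301,139,41),(249,153,20),(355,151,20),(300,103,23),(25,216,100)]:print(a,f(*a))
e=f(249,153,20)-f(355,151,20);print(np.arctan2(e[0],-e[1]))
d=np.load('pics/w1.npz')['d'];print([(v,float(d[v,270].round(0)),pt('wrist','w1',270,v)) for v in range(230,266,4)])
E
```

```text
(301, 139, 41) [497.   20.6  41. ]
(249, 153, 20) [498.2 -44.   20. ]
(355, 151, 20) [529.5  74.2  20. ]
(300, 103, 23) [461.7  29.1  23. ]
(25, 216, 100) [ 488.6 -244.9  100. ]
-0.2588639044038434
[(230, 384.0, array([596.1, -51.7,  22. ])), (234, 388.0, array([601.9, -53.9,  20.5])), (238, 390.0, array([607.2, -55.8,  20.2])), (242, 359.0, array([599.6, -48.2,  50.1])), (246, 224.0, array([549.6, -10.4, 172.9])), (250, 220.0, array([550.9, -10.2, 176.8])), (254, 221.0, array([553.7, -11.1, 177.3])), (258, 222.0, array([556.7, -12.1, 177.4])), (262, 421.0, array([649.1, -73.2,   2.1]))]
```

```bash

python3 -m jog '{"increments":[[[-24,-7,0,0,0],[-24,-7,0,0,0],[-23,-7,0,0,0],[0,0,0,0,0]]]}'
python3 -m jog '{"increments":[[[0,0,28,0,0],[0,0,28,0,0],[0,0,28,0,0],[0,0,0,0,0]]]}'
python3 -m jog '{"increments":[[[7,0,0,0,0],[6,0,0,0,0],[3,0,0,0,0],[0,0,0,0,0]]]}'
```

```text
time_s: 2.15
tcp_pos: [601.3, -4.6, 231.0]
eef_rot: [0.429, 3.11, -0.001]
contact_force: [1.5, 0.6, 1.0]
width: 0.001
gripper_force: 0.0
time_s: 2.48
tcp_pos: [592.5, -1.8, 141.8]
eef_rot: [-0.425, -3.1, 0.0]
contact_force: [-1.1, 0.8, -0.4]
width: -0.002
gripper_force: 0.0
time_s: 2.82
tcp_pos: [582.9, 1.2, 149.4]
eef_rot: [0.427, 3.11, 0.001]
contact_force: [0.1, 0.3, -0.1]
width: 0.002
gripper_force: 0.0
```

```bash

python3 -m jog '{"increments":[[[5,0,3,0,0],[6,0,3,0,0],[9,0,6.5,0,0]]]}'
python3 -m jog '{"increments":[[[9,0,6.5,0,0],[7.5,0,8,0,0],[7.5,0,8,0,0]]]}'
```

```text
time_s: 3.07
tcp_pos: [564.8, 5.9, 136.0]
eef_rot: [0.429, 3.108, 0.0]
contact_force: [0.8, 0.1, 0.7]
width: -0.001
gripper_force: 0.2
time_s: 3.32
tcp_pos: [539.9, 12.6, 112.3]
eef_rot: [0.429, 3.112, 0.0]
contact_force: [0.0, 1.4, 0.7]
width: -0.001
gripper_force: 0.1
```

```bash
python3 - <<'E'
from h import *
p,d=save('wrist','w2')
cv2.imwrite('pics/w2c.png',p[60:320,180:460,::-1])
E
```

```text
(no output)
```

View pics/w2c.png

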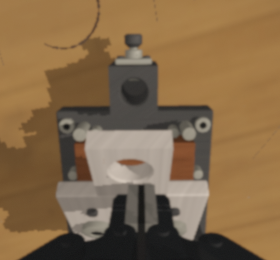

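The fingers rest on the lug just behind its hole at crop (130,170), the leaf is swinging down, and the post hole is at crop (134,92). I'll continue along the arc.

```bash

python3 -m jog '{"increments":[[[5.7,0,9.4,0,0],[5.7,0,9.4,0,0],[3.7,0,10.3,0,0]]]}'
python3 -m jog '{"increments":[[[3.7,0,10.3,0,0],[1.6,0,10,0,0],[1.6,0,10,0,0],[0,0,2,0,0],[0,0,0,0,0]]]}'
```

```text
time_s: 3.62
tcp_pos: [525.7, 16.6, 83.4]
eef_rot: [0.429, 3.112, 0.0]
contact_force: [1.1, -0.2, -1.1]
width: 0.0
gripper_force: 0.0
time_s: 4.03
tcp_pos: [519.0, 18.5, 51.2]
eef_rot: [-0.429, -3.111, 0.0]
contact_force: [0.1, 0.9, 0.1]
width: -0.001
gripper_force: 0.0
```

```bash

python3 -m jog '{"increments":[[[0,0,2,0,0],[0,0,0,0,0]]]}'
python3 -m jog '{"increments":[[[0,0,-35,0,0],[-10,0,-38,0,0],[-10,0,-38,0,0.5],[-5,0,0,0,1],[0,0,0,0,1]]]}'
python3 -m jog '{"increments":[[[0,0,0,0,1],[0,0,0,0,1]]]}'
python3 - <<'E'
from h import *
p,d=save('wrist','w3')
cv2.imwrite('pics/w3c.png',cv2.resize(p[60:260,200:440,::-1],None,fx=3,fy=3,interpolation=2))
E
```

```text
time_s: 4.2
tcp_pos: [519.3, 18.4, 50.9]
eef_rot: [0.429, 3.112, 0.0]
contact_force: [-3.9, -0.0, 16.2]
width: 0.002
gripper_force: 7.7
time_s: 4.62
tcp_pos: [547.4, 11.2, 163.3]
eef_rot: [0.428, 3.103, 0.001]
contact_force: [-1.1, 0.1, -0.5]
width: 0.421
gripper_force: 0.0
time_s: 4.78
tcp_pos: [541.7, 11.8, 158.5]
eef_rot: [-0.428, -3.109, 0.0]
contact_force: [0.3, -0.6, 0.0]
width: 0.709
gripper_force: 0.0
```

View pics/w3c.png

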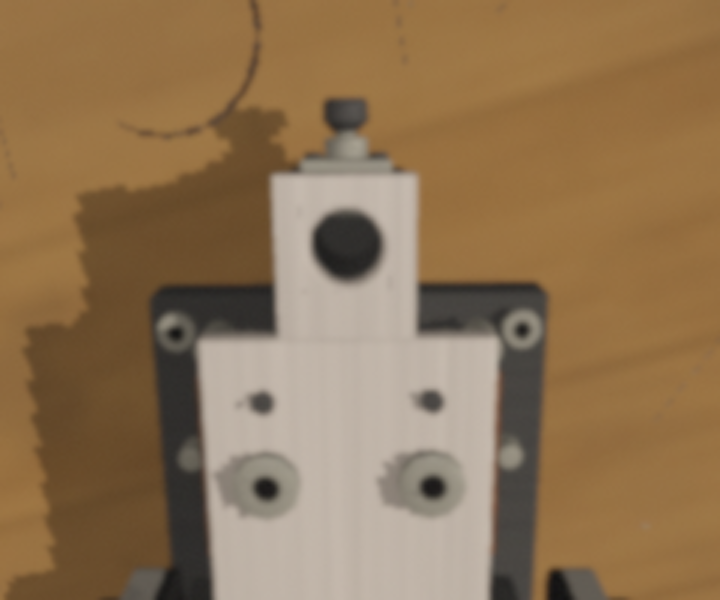

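The leaf is fully down. The lug hole is centred at crop (347,245), full-frame (315.3,141.3), with the lug edges at crop x 272 and 418.

```bash
python3 - <<'E'
from h import *
f=lambda u,v,h:pt('wrist','w3',200+(u-1)/3,60+(v-1)/3,h)
print('hole',f(347,245,51),f(311,245,51),f(383,245,51),f(347,208,51),f(347,282,51))
print('lug',f(272,245,51),f(418,245,51),'end',f(345,173,51))
print('bush',f(266,487,51),f(432,486,51))
# top camera second opinion
p,d=save('top','t1')
cv2.imwrite('pics/t1c.png',cv2.resize(p[180:250,280:420,::-1],None,fx=5,fy=5,interpolation=2))
s=read_state();print(s['tcp_pos'],s['eef_rot'],s['time_s'],s['contact_force'])
E
```

```text
hole [495.4  19.1  51. ] [492.8   9.7  51. ] [498.   28.4  51. ] [486.   21.8  51. ] [505.   16.3  51. ]
lug [ 4.899e+02 -4.000e-01  5.100e+01] [500.6  37.5  51. ] end [477.2  23.7  51. ]
bush [556.7 -23.3  51. ] [569.5  23.7  51. ]
[541.58515467  11.8625165  158.17898641] [-4.28057115e-01 -3.10808411e+00  5.00714451e-04] 4.8833 [-0.35354462 -0.03094264 -0.60765855]
```

```bash

python3 -m jog '{"increments":[[[-4,-16,-6,0,1],[-9,-34,-6,0,1],[-9,-34,-6,0,1],[-9,-34,-6,0,1],[-9,-34,-6,0,1]]]}'
python3 -m jog '{"increments":[[[-9,-34,-6,0,1],[-9,-34,-6,0,1],[-9,-34,-6,0,1],[0,0,0,0,1],[0,0,0,0,1]]]}'
python3 - <<'E'
from h import *
p,d=save('wrist','w4')
cv2.imwrite('pics/w4c.png',cv2.resize(p[60:260,200:440,::-1],None,fx=3,fy=3,interpolation=2))
E
```

```text
time_s: 5.3
tcp_pos: [539.6, -146.2, 188.7]
eef_rot: [-0.427, -3.109, -0.001]
contact_force: [0.7, 0.8, -0.0]
width: 1.002
gripper_force: 0.0
time_s: 5.72
tcp_pos: [538.6, -252.6, 206.7]
eef_rot: [-0.434, -3.11, -0.001]
contact_force: [0.2, 0.7, -0.3]
width: 1.002
gripper_force: 0.0
```

View pics/w4c.png

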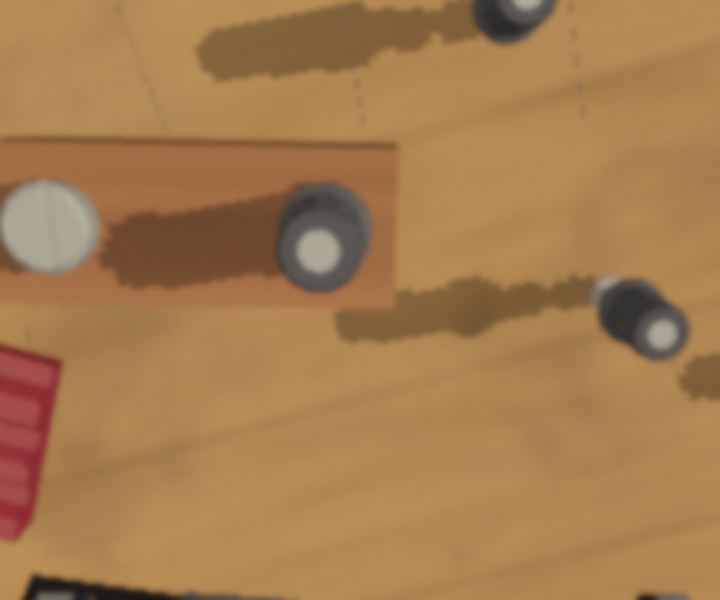

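The locking pin's grip top is at crop (318,250) and its collar is around (325,225). The slip pin is at crop (48,227), and a decoy is at (660,335), about 85 mm away.

```bash
python3 - <<'E'
from h import *
f=lambda u,v,h:pt('wrist','w4',200+(u-1)/3,60+(v-1)/3,h)
print('top',f(318,251,100),'L/R',f(277,249,99),f(361,249,99),'bottom edge',f(319,291,99),'slip',f(49,226,66),'collar R',f(371,228,59), 'decoy',f(661,333,72),'depth',pt('wrist','w4',200+317/3,60+250/3))
z=np.load('pics/w4.npz');T=camT('wrist',z)
R3=R.from_rotvec(z['er']).as_matrix();P=f(318,251,100);print(z['tp'],(R3.T@(P-z['tp'])).round(1))
print('tool axes',R3.round(3).tolist())
E
```

```text
top [ 491.8 -253.   100. ] L/R [ 488.4 -263.5   99. ] [ 494.6 -241.7   99. ] bottom edge [ 502.4 -255.9   99. ] slip [ 466.7 -332.    66. ] collar R [ 494.7 -238.7   59. ] decoy [ 548.3 -161.3   72. ] depth [ 491.8 -253.   100.1]
[ 538.5688347  -252.57790175  206.6562491 ] [ 44.7 -13.3 106.7]
tool axes [[-0.962, 0.274, -0.002], [0.274, 0.962, 0.001], [0.002, 0.001, -1.0]]
```

```bash

python3 -m jog '{"increments":[[[22,-6.5,0,0,0.6],[22.7,-6.8,0,0,0.6],[0,0,30,0,0.6],[0,0,30,0,0.6],[0,0,0,0,0.6]]]}'
python3 -m jog '{"increments":[[[0,0,0,0,0.6],[0,0,30,0,0.6],[0,0,25,0,0.6],[0,0,18,0,0.6],[0,0,0,0,0.6]]]}'
python3 -m jog '{"increments":[[[0,0,0,0,0.6],[0,0,0,0,0.6]]]}'
```

```text
time_s: 6.18
tcp_pos: [488.0, -247.3, 142.6]
eef_rot: [-0.425, -3.101, -0.008]
contact_force: [-0.9, 0.3, -0.9]
width: 0.594
gripper_force: 0.0
time_s: 6.6
tcp_pos: [491.6, -250.0, 73.0]
eef_rot: [-0.426, -3.108, -0.003]
contact_force: [-1.0, 0.4, -0.6]
width: 0.604
gripper_force: 0.0
time_s: 6.77
tcp_pos: [494.3, -252.1, 76.6]
eef_rot: [0.427, 3.11, -0.002]
contact_force: [0.6, 0.1, -0.2]
width: 0.601
gripper_force: 0.0
```

```bash

python3 -m jog '{"increments":[[[2.2,-1.6,7,0,0.6],[0,0,6,0,0.6],[0,0,0,0,0.6],[0,0,0,0,0.6]]]}'
python3 -m jog '{"increments":[[[0,0,0,0,0.2],[0,0,0,0,0.2],[0,0,0,0,0.2],[0,0,0,0,0.2],[0,0,0,0,0.2]]]}' 60
```

```text
time_s: 7.1
tcp_pos: [489.9, -252.6, 61.9]
eef_rot: [-0.429, -3.112, -0.0]
contact_force: [0.4, 0.0, -0.0]
width: 0.598
gripper_force: 0.0
time_s: 7.52
tcp_pos: [490.4, -252.7, 62.3]
eef_rot: [0.429, 3.112, -0.0]
contact_force: [-1.1, 0.4, 4.5]
width: 0.266
gripper_force: 58.6
```

```bash

python3 -m jog '{"increments":[[[0,0,-8,0,0.2],[0,0,-20,0,0.2],[0,0,-30,0,0.2],[0,0,-30,0,0.2],[0,0,-20,0,0.2]]]}'
python3 -m jog '{"increments":[[[4,14.6,0,0,0.2],[7.9,29.2,0,0,0.2],[7.9,29.2,0,0,0.2],[7.9,29.2,0,0,0.2],[7.9,29.2,0,0,0.2]]]}'
python3 -m jog '{"increments":[[[7.9,29.2,0,0,0.2],[7.9,29.2,0,0,0.2],[7.9,29.2,0,0,0.2],[7.9,29.2,0,0,0.2],[3.9,14.6,0,0,0.2]]]}'
python3 -m jog '{"increments":[[[0,0,0,0,0.2],[0,0,0,0,0.2],[0,0,0,0,0.2]]]}'
```

```text
time_s: 7.93
tcp_pos: [490.7, -253.1, 172.5]
eef_rot: [0.428, 3.11, -0.002]
contact_force: [0.2, -0.3, -1.6]
width: 0.27
gripper_force: 59.0
time_s: 8.35
tcp_pos: [489.9, -114.4, 168.9]
eef_rot: [-0.43, -3.11, -0.001]
contact_force: [-0.1, 0.4, -1.6]
width: 0.263
gripper_force: 59.1
time_s: 8.77
tcp_pos: [490.7, 23.3, 168.8]
eef_rot: [-0.426, -3.109, -0.002]
contact_force: [0.4, 0.6, -2.5]
width: 0.264
gripper_force: 59.3
time_s: 9.02
tcp_pos: [492.0, 19.5, 169.3]
eef_rot: [-0.428, -3.111, 0.001]
contact_force: [0.8, -0.2, -2.3]
width: 0.267
gripper_force: 59.3
```

```bash
python3 - <<'E'
from h import *
p,d=save('wrist','w5')
cv2.imwrite('pics/w5c.png',cv2.resize(p[60:320,190:450,::-1],(590,590),interpolation=2))
print(read_state()['tcp_pos'],read_state()['contact_force'])
E
```

```text
[492.22324374  19.06589928 169.44148493] [-0.22965377  0.23301872 -2.08873321]
```

View pics/w5c.png

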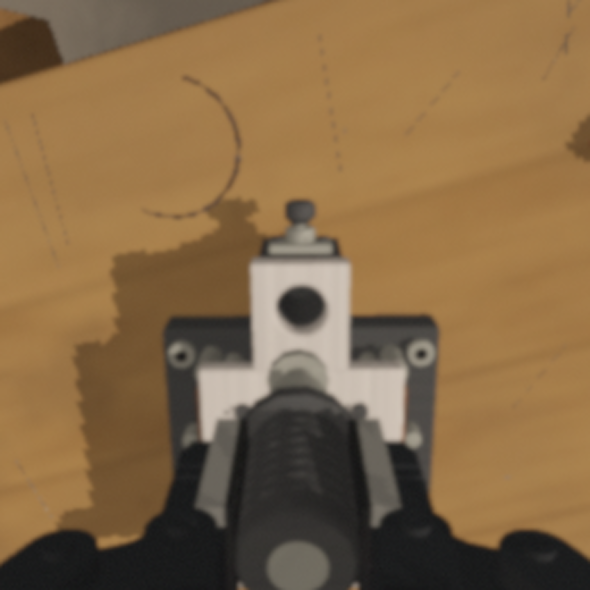

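```bash
python3 - <<'E'
from h import *
z=np.load('pics/w5.npz');Rm=R.from_rotvec(z['er']).as_matrix();k=590/260
f=lambda u,v,h:pt('wrist','w5',190+(u-1)/k,60+(v-1)/k,h)
tl=lambda P:(Rm.T@(P-z['tp'])).round(1)
zt=z['tp'][2]
print('hole',f(302,307,51),tl(f(302,307,51)))
print('shank L/R at nose top',tl(f(270,375,zt-47)),tl(f(327,375,zt-47)))
print('nose tip front rim',tl(f(298,352,zt-56.3)))
print('grip top',tl(f(298,567,zt+37.7)))
E
```

```text
hole [494.6  19.2  51. ] [ -2.8   0.6 118.3]
shank L/R at nose top [-0.8 -9.2 47. ] [-0.9  7.7 47. ]
nose tip front rim [ 2.7 -0.9 56.3]
grip top [ -1.8  -0.8 -37.7]
```

```bash

python3 -m jog '{"increments":[[[-1.3,1.1,10,0,0.2],[0,0,20,0,0.2],[0,0,20,0,0.2],[0,0,8,0,0.2],[0,0,0,0,0.2]]]}'
python3 -m jog '{"increments":[[[0,0,0,0,0.2],[0,0,0,0,0.2],[0,0,0,0,0.2]]]}'
python3 -c "
from h import *
s=read_state();print(s['tcp_pos'],s['contact_force'])"
```

```text
time_s: 9.48
tcp_pos: [492.2, 19.6, 109.4]
eef_rot: [-0.43, -3.106, 0.001]
contact_force: [-0.3, 1.0, -1.8]
width: 0.267
gripper_force: 59.3
time_s: 9.73
tcp_pos: [495.3, 20.1, 112.8]
eef_rot: [0.429, 3.11, 0.0]
contact_force: [-0.4, -1.0, -1.1]
width: 0.266
gripper_force: 59.3
[495.34813811  20.08777391 112.8489583 ] [-0.35032654 -0.95421104 -1.11286078]
```

```bash

python3 -m jog '{"increments":[[[0,0,0,0,0.2],[0,0,0,0,0.2],[0,0,0,0,0.2]]]}'
python3 -m jog '{"increments":[[[0,0,5,0,0.2],[0,0,5,0,0.2],[0,0,0,0,0.2],[0,0,0,0,0.2],[0,0,0,0,0.2]]]}'
```

```text
time_s: 9.98
tcp_pos: [494.7, 20.3, 112.5]
eef_rot: [0.428, 3.111, 0.0]
contact_force: [0.4, -0.8, -1.7]
width: 0.262
gripper_force: 59.3
time_s: 10.4
tcp_pos: [494.1, 20.4, 101.6]
eef_rot: [-0.429, -3.112, 0.0]
contact_force: [-0.3, 0.2, -1.3]
width: 0.267
gripper_force: 59.3
```

```bash

python3 -m jog '{"increments":[[[0.2,-0.5,4,0,0.2],[0,0,0,0,0.2]]]}'
python3 -m jog '{"increments":[[[0,0,3,0,0.2],[0,0,0,0,0.2]]]}'
python3 -m jog '{"increments":[[[0,0,3,0,0.2],[0,0,0,0,0.2]]]}'
python3 -m jog '{"increments":[[[0,0,3,0,0.2],[0,0,0,0,0.2],[0,0,0,0,0.2]]]}'
```

```text
time_s: 10.57
tcp_pos: [493.6, 19.8, 97.4]
eef_rot: [-0.429, -3.111, 0.0]
contact_force: [0.2, -0.3, -1.4]
width: 0.269
gripper_force: 59.3
time_s: 10.73
tcp_pos: [493.7, 19.9, 94.4]
eef_rot: [-0.429, -3.111, 0.0]
contact_force: [0.4, -0.1, -1.3]
width: 0.27
gripper_force: 59.3
time_s: 10.9
tcp_pos: [493.7, 19.9, 91.5]
eef_rot: [-0.429, -3.112, 0.0]
contact_force: [-0.1, -0.6, -2.0]
width: 0.265
gripper_force: 59.3
time_s: 11.15
tcp_pos: [493.9, 19.9, 88.8]
eef_rot: [-0.429, -3.112, 0.0]
contact_force: [0.2, 0.6, -1.6]
width: 0.271
gripper_force: 59.3
```

Nose tip is at about 32.5, so the full shank is about to enter the post.

```bash

python3 -m jog '{"increments":[[[0,0,2,0,0.2],[0,0,0,0,0.2]]]}'
python3 -m jog '{"increments":[[[0,0,3,0,0.2],[0,0,0,0,0.2]]]}'
python3 -m jog '{"increments":[[[0,0,3,0,0.2],[0,0,0,0,0.2]]]}'
python3 -m jog '{"increments":[[[0,0,3,0,0.2],[0,0,0,0,0.2],[0,0,0,0,0.2]]]}'
```

```text
time_s: 11.32
tcp_pos: [494.1, 19.9, 86.7]
eef_rot: [0.429, 3.112, 0.0]
contact_force: [0.8, -0.3, -1.8]
width: 0.268
gripper_force: 59.3
time_s: 11.48
tcp_pos: [494.1, 19.9, 83.6]
eef_rot: [0.429, 3.112, -0.0]
contact_force: [0.1, -0.2, -1.2]
width: 0.264
gripper_force: 59.3
time_s: 11.65
tcp_pos: [494.1, 19.8, 80.5]
eef_rot: [0.429, 3.112, -0.0]
contact_force: [0.5, -0.7, -1.0]
width: 0.264
gripper_force: 59.3
time_s: 11.9
tcp_pos: [494.1, 19.9, 77.8]
eef_rot: [0.429, 3.112, -0.0]
contact_force: [1.0, 0.0, -2.2]
width: 0.265
gripper_force: 59.3
```

```bash

python3 -m jog '{"increments":[[[0,0,3,0,0.2],[0,0,0,0,0.2]]]}'
python3 -m jog '{"increments":[[[0,0,3,0,0.2],[0,0,0,0,0.2]]]}'
python3 -m jog '{"increments":[[[0,0,3,0,0.2],[0,0,0,0,0.2]]]}'
python3 -m jog '{"increments":[[[0,0,3,0,0.2],[0,0,0,0,0.2]]]}'
python3 -m jog '{"increments":[[[0,0,2,0,0.2],[0,0,0,0,0.2]]]}'
python3 -m jog '{"increments":[[[0,0,2,0,0.2],[0,0,0,0,0.2],[0,0,0,0,0.2]]]}'
```

```text
time_s: 12.07
tcp_pos: [494.3, 19.8, 74.7]
eef_rot: [0.429, 3.111, -0.0]
contact_force: [1.3, -0.4, -1.2]
width: 0.261
gripper_force: 59.3
time_s: 12.23
tcp_pos: [495.0, 19.7, 71.9]
eef_rot: [0.428, 3.11, -0.0]
contact_force: [2.5, -1.4, -1.8]
width: 0.265
gripper_force: 59.3
time_s: 12.4
tcp_pos: [495.0, 19.7, 68.9]
eef_rot: [0.428, 3.11, -0.0]
contact_force: [2.9, -1.0, -1.2]
width: 0.263
gripper_force: 59.3
time_s: 12.57
tcp_pos: [494.7, 19.7, 65.6]
eef_rot: [0.429, 3.111, 0.0]
contact_force: [3.8, -1.5, -1.5]
width: 0.264
gripper_force: 59.3
time_s: 12.73
tcp_pos: [494.6, 19.8, 63.7]
eef_rot: [0.429, 3.111, 0.0]
contact_force: [4.0, -1.5, -3.0]
width: 0.268
gripper_force: 59.3
time_s: 12.98
tcp_pos: [493.9, 19.9, 61.6]
eef_rot: [-0.429, -3.112, -0.0]
contact_force: [5.5, -0.9, -3.9]
width: 0.267
gripper_force: 59.3
```

```bash

python3 -m jog '{"increments":[[[0,0,1,0,0.2],[0,0,0,0,0.2]]]}'
python3 -m jog '{"increments":[[[0,0,1,0,0.2],[0,0,0,0,0.2]]]}'
python3 -m jog '{"increments":[[[0,0,0.5,0,0.2],[0,0,0,0,0.2]]]}'
python3 -m jog '{"increments":[[[0,0,0.5,0,0.2],[0,0,0,0,0.2]]]}'
```

```text
time_s: 13.15
tcp_pos: [494.0, 19.9, 60.8]
eef_rot: [-0.429, -3.112, -0.0]
contact_force: [3.9, -0.7, -3.1]
width: 0.264
gripper_force: 59.3
time_s: 13.32
tcp_pos: [494.0, 19.9, 59.8]
eef_rot: [0.429, 3.112, 0.0]
contact_force: [4.9, -1.0, -2.4]
width: 0.269
gripper_force: 59.3
time_s: 13.48
tcp_pos: [494.0, 19.9, 59.4]
eef_rot: [0.429, 3.112, 0.0]
contact_force: [3.6, -0.2, -1.9]
width: 0.266
gripper_force: 59.3
time_s: 13.65
tcp_pos: [494.1, 19.9, 59.2]
eef_rot: [0.429, 3.112, 0.0]
contact_force: [3.0, -1.4, 1.8]
width: 0.264
gripper_force: 59.5
```

```bash

python3 -m jog '{"increments":[[[0,0,0.5,0,0.2],[0,0,0,0,0.2]]]}'
python3 -m jog '{"increments":[[[0,0,0.5,0,0.2],[0,0,0,0,0.2]]]}'
python3 -m jog '{"increments":[[[0,0,0.5,0,0.2],[0,0,0,0,0.2]]]}'
```

```text
time_s: 13.82
tcp_pos: [494.0, 19.9, 59.2]
eef_rot: [0.429, 3.112, 0.0]
contact_force: [1.8, -0.7, 6.2]
width: 0.27
gripper_force: 60.1
time_s: 13.98
tcp_pos: [494.1, 19.9, 59.1]
eef_rot: [0.428, 3.111, 0.0]
contact_force: [1.4, -0.6, 11.2]
width: 0.266
gripper_force: 60.5
time_s: 14.15
tcp_pos: [494.1, 19.9, 59.0]
eef_rot: [0.428, 3.111, 0.0]
contact_force: [0.2, -1.3, 14.0]
width: 0.263
gripper_force: 60.9
```

```bash

python3 -m jog '{"increments":[[[0,0,-1.5,0,0.2],[0,0,0,0,0.2]]]}'
python3 -m jog '{"increments":[[[0,0,-0.7,0,0.2],[0,0,0,0,0.2]]]}'
python3 -m jog '{"increments":[[[0,0,-0.7,0,0.2],[0,0,0,0,0.2]]]}'
python3 -m jog '{"increments":[[[0,0,-0.6,0,0.2],[0,0,0,0,0.2]]]}'
```

```text
time_s: 14.32
tcp_pos: [494.0, 19.9, 59.3]
eef_rot: [0.429, 3.112, 0.0]
contact_force: [3.6, -0.7, 1.9]
width: 0.265
gripper_force: 59.7
time_s: 14.48
tcp_pos: [494.0, 19.9, 59.4]
eef_rot: [-0.429, -3.112, -0.0]
contact_force: [3.9, -1.1, -0.5]
width: 0.262
gripper_force: 59.6
time_s: 14.65
tcp_pos: [494.0, 19.9, 60.0]
eef_rot: [-0.429, -3.112, 0.0]
contact_force: [4.4, -0.9, -1.7]
width: 0.266
gripper_force: 59.6
time_s: 14.82
tcp_pos: [494.0, 19.9, 60.7]
eef_rot: [-0.429, -3.112, -0.0]
contact_force: [4.9, -1.0, -3.1]
width: 0.266
gripper_force: 59.6
```

```bash

python3 -m jog '{"increments":[[[0,0,-0.6,0,0.2],[0,0,0,0,0.2]]]}'
python3 -m jog '{"increments":[[[0,0,-0.6,0,0.2],[0,0,0,0,0.2]]]}'
```

```text
time_s: 14.98
tcp_pos: [493.9, 19.9, 61.5]
eef_rot: [-0.429, -3.112, 0.0]
contact_force: [4.4, -0.1, -2.9]
width: 0.264
gripper_force: 59.6
time_s: 15.15
tcp_pos: [493.9, 19.9, 61.8]
eef_rot: [-0.429, -3.112, 0.0]
contact_force: [4.3, -1.0, -6.5]
width: 0.262
gripper_force: 59.2
```

```bash

python3 -m jog '{"increments":[[[0,0,-0.5,0,0.2],[0,0,0,0,0.2],[0,0,0,0,0.2]]]}'
python3 -m jog '{"increments":[[[0,0,-0.4,0,0.2],[0,0,0,0,0.2],[0,0,0,0,0.2]]]}'
```

```text
time_s: 15.4
tcp_pos: [493.8, 19.9, 61.9]
eef_rot: [-0.429, -3.112, 0.0]
contact_force: [5.5, -1.5, -10.4]
width: 0.265
gripper_force: 59.3
time_s: 15.65
tcp_pos: [493.8, 19.9, 62.0]
eef_rot: [-0.429, -3.111, 0.0]
contact_force: [6.6, -0.6, -12.2]
width: 0.264
gripper_force: 59.4
```

```bash

python3 -m jog '{"increments":[[[0,0,-0.25,0,0.2],[0,0,0,0,0.2],[0,0,0,0,0.2]]]}'
python3 -m jog '{"increments":[[[0,0,0,0,0.2],[0,0,0,0,0.2],[0,0,0,0,0.2],[0,0,0,0,0.2]]]}'
python3 -m jog '{"increments":[[[0,0,0,0,0.2],[0,0,0,0,0.2],[0,0,0,0,0.2],[0,0,0,0,0.2]]]}'
```

```text
time_s: 15.9
tcp_pos: [493.7, 19.9, 62.0]
eef_rot: [-0.429, -3.111, 0.0]
contact_force: [6.0, -1.2, -14.8]
width: 0.267
gripper_force: 59.5
time_s: 16.23
tcp_pos: [493.7, 19.9, 62.0]
eef_rot: [-0.429, -3.111, 0.0]
contact_force: [6.5, -1.4, -13.9]
width: 0.262
gripper_force: 59.5
time_s: 16.57
tcp_pos: [493.8, 19.9, 62.0]
eef_rot: [-0.429, -3.111, 0.0]
contact_force: [6.8, -0.4, -13.5]
width: 0.264
gripper_force: 59.5
```

```bash

python3 -m jog '{"increments":[[[0,0,1.5,0,0.2],[0,0,1.5,0,0.2],[0,0,1.3,0,0.2],[0,0,0.6,0,0.2],[0,0,0,0,0.2]]]}'
python3 -m jog '{"increments":[[[0,0,0.5,0,0.2],[0,0,0,0,0.2],[0,0,0,0,0.2]]]}'
```

```text
time_s: 16.98
tcp_pos: [494.0, 19.9, 59.2]
eef_rot: [0.429, 3.112, 0.0]
contact_force: [3.2, -1.1, 3.9]
width: 0.264
gripper_force: 61.4
time_s: 17.23
tcp_pos: [494.1, 19.9, 59.2]
eef_rot: [0.429, 3.111, 0.0]
contact_force: [1.2, -0.4, 8.4]
width: 0.266
gripper_force: 61.4
```

```bash

python3 -m jog '{"increments":[[[0,0,0,0,0.6],[0,0,0,0,0.6],[0,0,0,0,0.6],[0,0,0,0,0.6]]]}'
python3 -m jog '{"increments":[[[0,0,-10,0,0.6],[0,0,-25,0,0.6],[0,0,-30,0,0.6],[0,0,-30,0,0.6],[0,0,0,0,0.6]]]}'
python3 -m jog '{"increments":[[[-20,0,0,0,0.6],[-25,0,0,0,0.6],[0,0,0,0,0.6],[0,0,0,0,0.6],[0,0,0,0,0.6]]]}'
python3 - <<'E'
from h import *
p,d=save('wrist','w6')
cv2.imwrite('pics/w6c.png',cv2.resize(p[60:260,150:490,::-1],None,fx=2.3,fy=2.3,interpolation=2))
z=np.load('pics/w6.npz');print(z['tp'])
T=camT('wrist',z);c=camera_info('wrist')
# highest points near the pin axis
P=np.array([pt('wrist','w6',u,v) for u in range(270,360,2) for v in range(90,200,2)])
P=P[np.hypot(P[:,0]-495,P[:,1]-19.2)<16];t=P[P[:,2]>90];print(len(t),np.median(t,0))
E
```

```text
time_s: 17.57
tcp_pos: [492.4, 20.0, 57.4]
eef_rot: [-0.428, -3.109, 0.0]
contact_force: [-0.1, 0.1, 0.2]
width: 0.599
gripper_force: 0.0
time_s: 17.98
tcp_pos: [497.1, 19.8, 157.6]
eef_rot: [0.427, 3.104, 0.001]
contact_force: [0.1, -0.2, 0.7]
width: 0.601
gripper_force: 0.0
time_s: 18.4
tcp_pos: [535.7, 7.9, 151.8]
eef_rot: [-0.429, -3.109, 0.0]
contact_force: [0.9, 0.9, -0.4]
width: 0.598
gripper_force: 0.0
[535.74901597   7.86339908 151.75150135]
255 [494.6  18.4  97.4]
```

View pics/w6c.png

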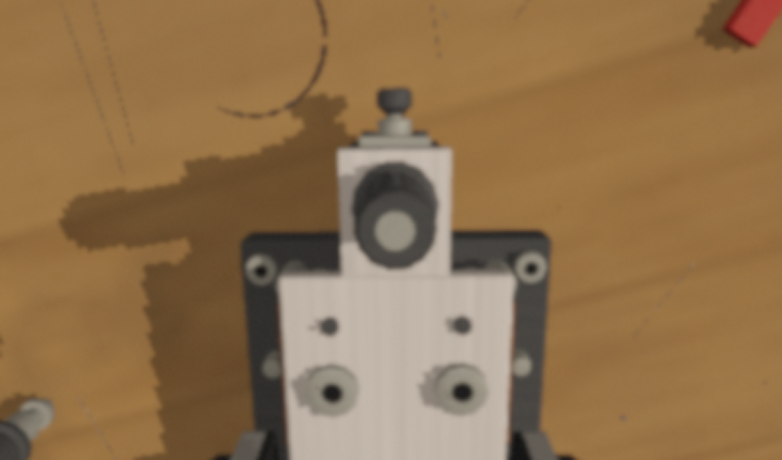

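The picture shows the pin seated at crop (395,215) with its collar on the lug. Its top is at z≈97 (51+46), the leaf is down, and the gripper is clear.

```bash
python3 -c "
from plant import *
print(sign_off())"
```

```text
the job is handed in; nothing more can be done
None
```

The leaf is down and the locking pin is fully home and caught. It held a steady pull of about 12 N net (about 14 N at the wrist, including the pin's weight) for roughly 0.8 s, was pressed home again and let go, and the job was handed in at about 18.5 s.

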